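# Close and latch the figure case

## Task

Close up the case of painted figures for the night: using only the fingertips, push its open lid down until it is fully shut, without letting it slam, then push both latch flaps on its front edge down until they lie flat against the front of the case. Push gently, do not grip or force the lid or the latches, and leave the figures in the case and everything else on the desk standing where they are.

Things in the scene. Friction and masses are not known exactly. Their poses are not given: they have to be found in the camera images.
- case: Figure case, fixed on the desk. Black base tray 160 mm deep (x), 250 wide (y), 55 high, under a grey lid. Origin: centre of the underside, on the desk; x points from the front (latch side, towards the robot) to the hinge at the back, y to its left, z up. Between the latches a folded handle stands under 10 mm off the front wall, below 30 mm height. Loose things stand 25 mm or more from its sides.
- lid (a joint): Lid angle, rad: 0 shut, grows as it opens upwards about the hinge along the back rim; starts at 0.9 to 1.75 (1.57 upright, more leans away from the robot). Stiff hinge: it stays where it is left and takes about 0.5 to 2 N at the front edge to push. Grey shell 160 mm deep, 250 wide, 30 high; when shut its flat outer top is 85 mm above the desk.
- lid_hinge (a point): Middle of the lid's hinge line, which runs along the case's y axis, 84 mm behind the case's centre and 55 mm above the desk.
- lid_edge (a point): Middle of the lid's front upper edge, on the outer face: 164 mm from the hinge line towards the front and 30 mm to the outer side. Moves with the lid. Axes: x from the front edge to the hinge, z out of the lid's outer face (up when shut).
- latch_left (a joint): Angle of the left latch flap to the lid, rad: 0 flat against the front of the case (hanging straight down when the lid is shut), 1.57 sticking straight out forwards; starts at 0.9 to 1.5. Black flap 38 mm wide, 34 long, 5 thick, hinged along y on the lid's front edge, 75 mm to the left (+y) of the middle. Stiff: it stays where it is left and takes about 1 N near its end to push.
- latch_left_pin (a point): Middle of the left latch's hinge pin; with the lid shut it is 90 mm in front of the case's centre, 75 mm to the left and 67 mm above the desk.
- latch_left_end (a point): Middle of the left latch's free end on its outer face, 34 mm from the pin along the flap and 2.5 mm to the outer side.
- latch_right (a joint): The same for the right latch flap, 75 mm to the right (-y) of the middle.
- latch_right_pin (a point): Middle of the right latch's hinge pin; with the lid shut 90 mm in front of the case's centre, 75 mm to the right and 67 mm above the desk.
- latch_right_end (a point): Middle of the right latch's free end on its outer face, 34 mm from the pin along the flap and 2.5 mm to the outer side.
- mini0: Small figure in the right (-y) part of the case, on a 32 mm round base, 56 mm tall; origin under its base. Leave alone.
- mini1: Small figure in the middle of the case, same size; origin under its base. Leave alone.
- mini2: Small figure in the left part of the case, same size; origin under its base. Leave alone.
- held_mini: Figure on a wooden painting handle, 42 mm across, 128 mm tall; origin under the handle. Leave alone.
- paint0: Dropper paint bottle, 25 mm across, 77 mm tall, standing 30 to 50 mm in front of the case's front wall, midway between the latches; origin under it. Leave alone.
- paint1: Dropper paint bottle beside the case, 25 mm across, 77 mm tall; origin under it. Leave alone.
- jar: Glass jar with a metal lid, 62 mm across, 74 mm tall; origin under it. Leave alone.
- brush_mug: Blue mug, 76 mm across and 85 mm tall with its handle 62 mm to its own +y, full of brushes that reach 220 mm high and 45 mm out from the middle; origin under it. Leave alone.

How it is judged:
By the outcome, as a careful person would: the job done as asked, in the order asked, and still so for the second after the job is handed in, with the robot touching nothing.
It also fails if it takes over 58 s, if anything falls off the work surface, if the arm or the gripper's body presses on something with over 40 N, if the wrist force passes 120 N, or if a joint passes its speed limit or range.

## Robot

A 6-joint arm with a two-finger parallel gripper is mounted at the origin on the work surface. World frame = base frame: x ahead of the robot, y to its left, z up, the work surface at z = 0. Lengths are in m, angles in degrees, forces in N, time in s.
With the tool pointing down it reaches from about 0.3 to 0.75 m from the base axis. Payload 8.5 kg.
Tool frame: the origin (TCP) lies at the very end of the fingers, on their centre line; the grasp point (between the pads) lies 19 mm behind it; z points along the fingers, y is the line along which they close (so a half turn about z gives the same grasp; the last joint's range is limited). The gripper opens to 85 mm and grips with 20 to 120 N. Pads are 22 mm wide; open, the fingers measure 114 mm over their backs; the gripper's body (76 mm by 85 mm) begins 54 mm behind the grasp point. The pads swing forward as they close: fully open they stand 13 mm farther back than shut.
Start: joints at [55.732, 21.807, 74.336, -0, 83.858, -12.336], TCP at [0.205, 0.51, 0.231] pointing down, gripper open.
Joint ranges: [-178.18, 178.18], [-50.72, 133.34], [12.68, 142.11], [-81.47, 261.47], [9.98, 163.14], [-165.26, 165.26]. Speed limits (degrees/s): [136.94, 136.94, 180, 180, 180, 180].

## Interface

Orientations are given as a 3x3 rotation matrix whose columns are the frame's x, y, z axes.
In Python, from rig import observe, cams, ticket gives the robot as it stands.
- The arm moves only by the tool move_arm, never from a script. Its arguments are lists of equal length, an entry for each row: "jaw": the finger opening in cm, from 0 to 8.54; "dp": the shift along the tool's x, y, z in cm, a list of three; "turn": the turn, a rotation vector about the tool's x, y, z in rad, a list of three. In form: {"jaw": [jaw, ...], "dp": [[tx, ty, tz], ...], "turn": [[wx, wy, wz], ...]}. A call has 1 to 12 rows; each row shifts and turns the commanded pose from where the row before left it, along the tool's axes as they then stand; what a row does not reach is not made up. A row lasts 1/12 s, in which the tool goes at most 41.7 mm and 7.16 degrees, less where a joint would pass 70% of its speed; a pose out of reach is approached as far as the arm can. A call is refused whole if a number of a shift passes 4.17 or a number of a turn 0.125, either way. A call with a gripper value outside its range is refused whole. The fingers move at their own pace and stop on an object; "force" is the grip in N (left out, the last holds). Time passes only in rows, so rows that do not move let the fingers close. It gives the time, the measured TCP pose, the force, the opening and the grip force at its end, in the units of the state.
- observe(): the state, without advancing time (a new reading comes with each control period).
- cams.get_image(name): name is "scene" or "top" or "wrist"; returns (picture, depth): 480x640x3 uint8, red, green, blue; 480x640 float32, m along the optical axis (not along the pixel's ray), 0 where there is no reading.
- cams.calibration(name): a dict with "vertical_fov" (degrees; the focal length in pixels is half the picture's height over the tangent of half this angle, whatever the lens; pixels are square), "cx", "cy" (the principal point, pixels), "k1" (the pictures are not rectified: a ray, as slopes to the right and down, at radius r is drawn at 1 + k1 r^2 times it, then the intrinsics apply), "view" (4x4, takes a point from world to camera coordinates); the wrist camera has in their place "tool_from_camera" (4x4, takes a point from camera to tool coordinates, whose origin is the TCP and whose axes are the flange's). Camera axes: x right, y up, looking along -z (the intrinsics and any distortion apply to the point x, -y, -z); pixel columns grow to the right and rows downward; lengths in m; the calibration is good to about 2 mm. A picture is of the moment at which its call begins: read the wrist's pose just before it. calibration takes no time and is no camera call.
- ticket.close_job(): hands the job in; it is judged then, once.
Trained networks look in the newest picture that a camera, given by its name, has taken for a name from the list of things; names that differ only in an ending like _2 or _b are one class to them, and where a whole thing is asked for, a point or a joint stands for the part that bears it (a point fixed in the world has none). Each returns a list of dicts, best first, with "p" (0 to 1); they miss things now and then, are a little off and sometimes report something else, mostly with a low value. They report only what shows in the picture. A call takes as long as a camera call.
- cams.spot_in(camera, query): "box" ([centre column, centre row, width, height] as shares, 0 to 1, of the picture: columns of its width, rows of its height, round what is visible of it).
- cams.outline_of(camera, query): "mask" (480x640 bool, what is visible of it) and "box" ([centre column, centre row, width, height] as shares, 0 to 1, of the picture: columns of its width, rows of its height, round what is visible of it).
- cams.mark_of(camera, query): "location" ([column, row] as shares, 0 to 1, of the picture: columns of its width, rows of its height: a listed point, or the origin of a listed thing).
The state is a dict: "time_s": time; "q": joint angles; "qvel": joint speeds; "joint_efforts": joint torques, N m; "position": TCP position; "tool_rot": TCP orientation; "ft_force": force on the tool from outside, world axes, zero at the start; "wrist_torque": the same for the moment, N m; "grip_width": finger opening in m; "gripper_force": force on a finger pad.
Only numpy, scipy, OpenCV 4.12 (cv2) and the standard library are available. Lean on these libraries where they do the work, as an engineer would, in place of code of your own. Each camera call takes 0.05 s, during which the arm holds its last target. There are 200 camera calls.

## Working session

There is one attempt and no reset: what is moved stays moved. The work goes in short steps, Python scripts to look and compute and a tool call to move; the robot and the scene stay as the last step left them, time stands still between calls to the robot, and variables do not carry over. Pictures are saved under pics/ and viewed, at most 10 in all, crops included, and the job is handed in when it is done.

Besides the shell and the picture viewer there is one more tool, called after "Call:" as a command line: name --argument value ..., lists and objects as JSON in quotes. move_arm: Moves the arm, as the interface text tells. Its arguments: {"type":"object","properties":{"jaw":{"type":"array","items":{"type":"number"}},"dp":{"type":"array","items":{"type":"array","items":{"type":"number"}}},"turn":{"type":"array","items":{"type":"array","items":{"type":"number"}}},"force":{"type":"number"}},"required":["jaw","dp","turn"]}

```bash
mkdir -p pics; ls
cat > h.py <<'E'
import numpy as np, cv2
from rig import observe, cams, ticket
def K(c):
    f=240/np.tan(np.radians(c["vertical_fov"]/2)); return f,c["cx"],c["cy"],c["k1"]
def cam2world(name):
    c=cams.calibration(name)
    if "view" in c: return np.linalg.inv(np.array(c["view"]))
    s=observe(); T=np.eye(4); T[:3,:3]=s["tool_rot"]; T[:3,3]=s["position"]
    return T@np.array(c["tool_from_camera"])
def rays(name,px):
    f,cx,cy,k=K(cams.calibration(name)); px=np.atleast_2d(px).astype(float)
    d=(px-[cx,cy])/f; u=d.copy()
    for _ in range(20): u=d/(1+k*(u**2).sum(1,keepdims=True))
    return np.c_[u[:,0],-u[:,1],-np.ones(len(u))]
def pts(name,px,depth,T=None):
    px=np.atleast_2d(px); T=cam2world(name) if T is None else T
    z=depth[px[:,1].astype(int),px[:,0].astype(int)]
    p=rays(name,px)*z[:,None]
    return p@T[:3,:3].T+T[:3,3]
def save(n,im): cv2.imwrite(f"pics/{n}.png",im[:,:,::-1])
E
python3 - <<'E'
from h import *
ims=[]
for n in ("scene","top"):
    im,d=cams.get_image(n); save(n,im); np.save(n+"_d.npy",d); T=cam2world(n); print(n,T[:3,3].round(3),-T[:3,2].round(2))
    ims.append(im)
    for q in ["lid_hinge","lid_edge","latch_left_pin","latch_left_end","latch_right_pin","latch_right_end","case","paint0","paint1","jar","brush_mug","held_mini"]:
        r=cams.mark_of(n,q)
        for x in r[:1]:
            px=np.array(x["location"])*[640,480]; 
            pc=np.clip(px,0,[639,479])
            print(q,round(x["p"],2),px.round(1),pts(n,pc,d)[0].round(3))
E
```

```text
pics
scene [ 0.901 -0.399  0.611] [-0.46  0.57 -0.68]
lid_hinge 0.58 [349.6 282.4] [ 0.699 -0.077  0.19 ]
lid_edge 0.93 [389.6 213.5] [0.68  0.041 0.213]
latch_left_pin 0.63 [403.8 177.9] [0.659 0.111 0.224]
latch_left_end 0.98 [393.4 154.7] [ 0.447  0.479 -0.003]
latch_right_pin 0.67 [355.8 215.7] [ 0.673 -0.034  0.255]
latch_right_end 0.84 [352.4 215.2] [ 0.67  -0.037  0.256]
paint0 0.86 [256.4 396.2] [ 0.64  -0.199  0.022]
paint1 0.86 [256.4 396.2] [ 0.64  -0.199  0.022]
jar 0.88 [182.8 346.7] [ 0.508 -0.216  0.038]
brush_mug 0.55 [358.9 216.3] [ 0.674 -0.027  0.25 ]
held_mini 0.79 [417.3 232.7] [0.639 0.253 0.007]
top [0.367 0.055 0.942] [ 0.2  -0.03 -0.98]
lid_hinge 0.95 [308.2 175.6] [0.64  0.026 0.065]
lid_edge 0.9 [296.1 116.7] [ 0.78   0.028 -0.002]
latch_left_pin 0.46 [246.6 139.4] [0.657 0.11  0.227]
latch_left_end 0.49 [247.5 142.7] [0.642 0.107 0.252]
latch_right_pin 0.79 [345.2 113.2] [ 0.674 -0.036  0.227]
latch_right_end 0.6 [350.5 102.7] [ 0.694 -0.048  0.215]
case 0.91 [321.9 231.8] [0.551 0.017 0.002]
paint0 0.62 [349.  298.7] [ 0.422 -0.006  0.066]
paint1 0.62 [349.  298.7] [ 0.422 -0.006  0.066]
jar 0.75 [451.  252.8] [ 0.468 -0.186  0.072]
brush_mug 0.92 [201.6 275.1] [0.508 0.24  0.006]
held_mini 0.7 [177.  211.5] [0.617 0.259 0.053]
```

```bash
python3 -c "
import cv2,numpy as np
a=cv2.imread('pics/scene.png');b=cv2.imread('pics/top.png')
cv2.imwrite('pics/both.png',cv2.resize(np.vstack([a,b]),(448,600)) if 0 else np.hstack([cv2.resize(a,(400,300)),cv2.resize(b,(400,300))]))"
```

```text
(no output)
```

View pics/scene.png

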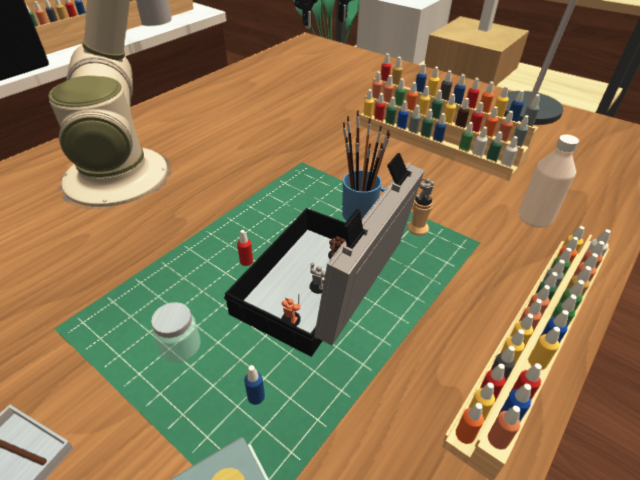

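View pics/top.png

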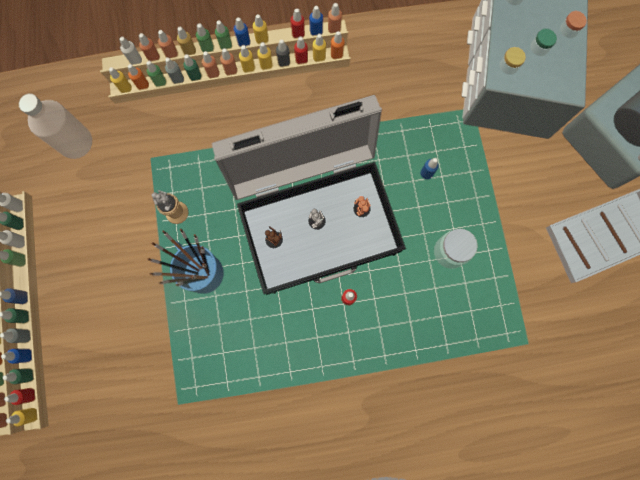

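The scene shows the lid nearly upright. In the top picture the rim's front corners are at about (268,291) and (403,248), the red bottle is in front at (349,297), the mug is at left (193,270), and the jar is at right (457,248).

Run:
```python
from h import *
T=cam2world("top"); dt=np.load("top_d.npy"); ds=np.load("scene_d.npy")
# all points from both views
vv,uu=np.mgrid[0:480,0:640]; px=np.c_[uu.ravel(),vv.ravel()]
P={}
for n,d in(("top",dt),("scene",ds)):
    p=pts(n,px,d); ok=(d.ravel()>0); P[n]=(p,ok)
# rim: z~.055
im=cv2.imread("pics/top.png"); dark=(im.max(2)<60).ravel()
p,ok=P["top"]
m=ok&dark&(abs(p[:,2]-.055)<.007)&(p[:,0]>.4)&(p[:,0]<.75)&(abs(p[:,1]-.02)<.2)
r=p[m][:,:2]; print(m.sum(), cv2.minAreaRect(r.astype(np.float32)))
R=rays("top",[[268,291],[403,248],[375,170],[242,208]])@T[:3,:3].T
for w in R: print((T[:3,3]+w*(.055-T[2,3])/w[2]).round(3))
# lid pts: z>.1 region
for n in P:
    p,ok=P[n]; m=ok&(p[:,2]>.1)&(p[:,2]<.3)&(p[:,0]>.55)&(p[:,0]<.8)&(p[:,1]>-.12)&(p[:,1]<.17)
    q=p[m]; print(n,m.sum(),q.min(0).round(3),q.max(0).round(3)); np.save("lid_"+n+".npy",q)
q=np.load("lid_scene.npy")
# RANSAC plane
rng=np.random.default_rng(0);best=0
for n in P:
  q=np.load(f"lid_{n}.npy")
  for rep in range(2):
    best=0
    for _ in range(400):
        a=q[rng.choice(len(q),3,False)]; nn=np.cross(a[1]-a[0],a[2]-a[0]); l=np.linalg.norm(nn)
        if l<1e-6: continue
        nn/=l; c=abs((q-a[0])@nn)<.003
        if c.sum()>best: best=c.sum();bi=c
    s=q[bi]; c=s.mean(0); nn=np.linalg.svd(s-c,full_matrices=False)[2][2]; print(n,best,c.round(3),nn.round(3), s.min(0).round(3),s.max(0).round(3)); q=q[~bi]
for x in("paint0","brush_mug","jar","paint1","held_mini"):
    for o in cams.outline_of("top",x)[:2]:
        M=o["mask"].ravel()&P["top"][1]; a=P["top"][0][M]; print(x,round(o["p"],2),M.sum(),np.percentile(a,[2,50,98],axis=0).round(3).tolist())
```

```text
987 ((0.5465778708457947, 0.05904986709356308), (0.16187812387943268, 0.32733774185180664), 8.222236633300781)
[0.457 0.124 0.055]
[ 0.491 -0.111  0.055]
[ 0.634 -0.09   0.055]
[0.604 0.147 0.055]
top 6273 [ 0.624 -0.092  0.1  ] [0.702 0.161 0.259]
scene 6862 [ 0.636 -0.094  0.1  ] [0.701 0.162 0.257]
top 3168 [0.673 0.04  0.146] [-0.984 -0.143  0.106] [ 0.648 -0.086  0.1  ] [0.702 0.161 0.218]
top 1984 [0.665 0.035 0.217] [-0.148 -0.019 -0.989] [ 0.637 -0.09   0.212] [0.701 0.161 0.221]
scene 2922 [0.682 0.016 0.17 ] [ 0.985  0.144 -0.092] [ 0.654 -0.088  0.1  ] [0.701 0.162 0.216]
scene 1737 [0.672 0.014 0.216] [-0.164 -0.023 -0.986] [ 0.637 -0.092  0.21 ] [0.697 0.161 0.221]
paint0 0.7 245 [[0.618, -0.2, 0.005], [0.624, -0.186, 0.047], [0.636, -0.179, 0.075]]
paint0 0.48 172 [[0.416, -0.017, 0.022], [0.425, -0.006, 0.052], [0.438, 0.003, 0.077]]
brush_mug 0.8 2378 [[0.475, 0.201, 0.003], [0.515, 0.243, 0.073], [0.549, 0.272, 0.193]]
jar 0.92 1304 [[0.449, -0.228, 0.013], [0.475, -0.196, 0.073], [0.503, -0.173, 0.077]]
paint1 0.7 245 [[0.618, -0.2, 0.005], [0.624, -0.186, 0.047], [0.636, -0.179, 0.075]]
paint1 0.48 172 [[0.416, -0.017, 0.022], [0.425, -0.006, 0.052], [0.438, 0.003, 0.077]]
held_mini 0.93 707 [[0.612, 0.253, 0.006], [0.624, 0.265, 0.073], [0.644, 0.285, 0.122]]
```

```bash
cat >> h.py <<'E'
ex=np.array([.9897,.143,0]); ey=np.array([-.143,.9897,0]); A0,L0=.5497,-.061
def st():
    s=observe(); p=np.array(s["position"]); R=np.array(s["tool_rot"])
    print("t",round(s["time_s"],2),"case-frame mm (x,y,z)",((np.array([p@ex-A0,p@ey-L0,p[2]]))*1000).round(1),"F",np.array(s["ft_force"]).round(2),"q",np.round(s["q"],1)); return p,R
def to(x,y,z):  # case-frame target -> tool cm
    p,R=st(); g=(A0+x)*ex+(L0+y)*ey+np.array([0,0,z]); print("dp cm",(R.T@(g-p)*100).round(2))
E
python3 - <<'E'
from h import *
p,R=st(); print(R.round(3))
yaw=np.arctan2(R[1,0],R[0,0]); print(np.degrees(yaw), "case 8.22")
to(.162,0,.37)
E
```

```text
t 1.55 case-frame mm (x,y,z) [-273.4  536.5  231.3] F [-0.62  0.24  0.68] q [ 55.7  21.8  74.3  -0.   83.9 -12.3]
[[-0.928  0.374 -0.   ]
 [ 0.374  0.928 -0.   ]
 [ 0.    -0.    -1.   ]]
158.06671663995166 case 8.22
t 1.55 case-frame mm (x,y,z) [-273.4  536.5  231.3] F [-0.62  0.24  0.68] q [ 55.7  21.8  74.3  -0.   83.9 -12.3]
dp cm [-64.6  -24.52 -13.87]
```

Call:
move_arm --jaw '[0,0,0,0,0,0,0,0,0,0,0,0]' --dp '[[0,0,-2.5],[0,0,-2.5],[0,0,-2.5],[0,0,-2.5],[0,0,0],[-2,-2.5,0],[-2.2,-2.7,0],[-2.2,-2.7,0],[-2.2,-2.7,0],[-2.2,-2.7,0],[-2.2,-2.7,0],[-2.2,-2.7,0]]' --turn '[[0,0,-0.105],[0,0,-0.105],[0,0,-0.105],[0,0,-0.105],[0,0,-0.106],[0,0,0],[0,0,0],[0,0,0],[0,0,0],[0,0,0],[0,0,0],[0,0,0]]'

```text
time_s: 2.55
position: [0.3835, 0.3454, 0.3315]
tool_rot: [[-0.99, -0.143, 0.0], [-0.143, 0.99, 0.0], [-0.0, 0.0, -1.0]]
ft_force: [0.4, 0.6, -0.5]
grip_width: 0.0002
gripper_force: 0.0
```

Run:
```python
from h import *
to(.165,0,.33); p,R=st(); print(R.round(3)); M=np.c_[-ex,ey,[0,0,-1]]; print(cv2.Rodrigues(R.T@M)[0].ravel())
```

```text
t 2.55 case-frame mm (x,y,z) [-120.7  348.   331.5] F [ 0.39  0.58 -0.49] q [ 28.8  15.3  67.7   0.   97.  -69.4]
dp cm [-28.58 -34.8    0.15]
t 2.55 case-frame mm (x,y,z) [-120.7  348.   331.5] F [ 0.39  0.58 -0.49] q [ 28.8  15.3  67.7   0.   97.  -69.4]
[[-0.99  -0.143  0.   ]
 [-0.143  0.99   0.   ]
 [-0.     0.    -1.   ]]
[ 0.00011368  0.00026206 -0.00025588]
```

Call:
move_arm --jaw '[0,0,0,0,0,0,0,0,0,0,0,0]' --dp '[[-2.4,-2.9,0],[-2.4,-2.9,0],[-2.4,-2.9,0],[-2.4,-2.9,0],[-2.4,-2.9,0],[-2.4,-2.9,0],[-2.4,-2.9,0],[-2.4,-2.9,0],[-2.4,-2.9,0],[-2.4,-2.9,0],[-2.4,-2.9,0],[0,0,0]]' --turn '[[0,0,0],[0,0,0],[0,0,0],[0,0,0],[0,0,0],[0,0,0],[0,0,0],[0,0,0],[0,0,0],[0,0,0],[0,0,0],[0,0,0]]'

```text
time_s: 3.55
position: [0.6928, 0.0634, 0.3278]
tool_rot: [[-0.991, -0.137, -0.003], [-0.137, 0.991, -0.001], [0.003, -0.0, -1.0]]
ft_force: [-0.6, -0.4, -2.0]
grip_width: 0.0
gripper_force: 0.0
```

Run:
```python
from h import *
to(.165,0,.19); im,d=cams.get_image("scene"); save("s2",im[100:400,150:550])
```

```text
t 3.55 case-frame mm (x,y,z) [145.1  24.6 327.8] F [-0.55 -0.4  -2.05] q [-4.500e+00  3.680e+01  3.290e+01 -1.000e-01  1.105e+02 -1.024e+02]
dp cm [-2.05 -2.44 13.78]
```

View pics/s2.png

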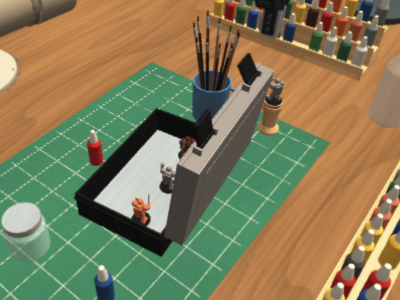

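Call:
move_arm --jaw '[0,0,0]' --dp '[[0,0,0],[0,0,0],[0,0,0]]' --turn '[[0,0,0],[0,0,0],[0,0,0]]'

```text
time_s: 3.85
position: [0.6887, 0.0698, 0.3323]
tool_rot: [[-0.99, -0.144, 0.001], [-0.144, 0.99, 0.0], [-0.001, -0.0, -1.0]]
ft_force: [-0.9, 0.6, -0.1]
grip_width: 0.0003
gripper_force: 0.0
```

Run:
```python
from h import *
to(.165,0,.19); p,R=st(); M=np.c_[-ex,ey,[0,0,-1]]; print(cv2.Rodrigues(R.T@M)[0].ravel())
im,d=cams.get_image("wrist"); save("w1",im)
```

```text
t 3.85 case-frame mm (x,y,z) [141.9  31.6 332.3] F [-0.92  0.59 -0.08] q [  -4.    36.2   33.3    0.   110.4 -102.3]
dp cm [-2.29 -3.16 14.23]
t 3.85 case-frame mm (x,y,z) [141.9  31.6 332.3] F [-0.92  0.59 -0.08] q [  -4.    36.2   33.3    0.   110.4 -102.3]
[-0.0001171   0.00105183  0.00111138]
```

View pics/w1.png

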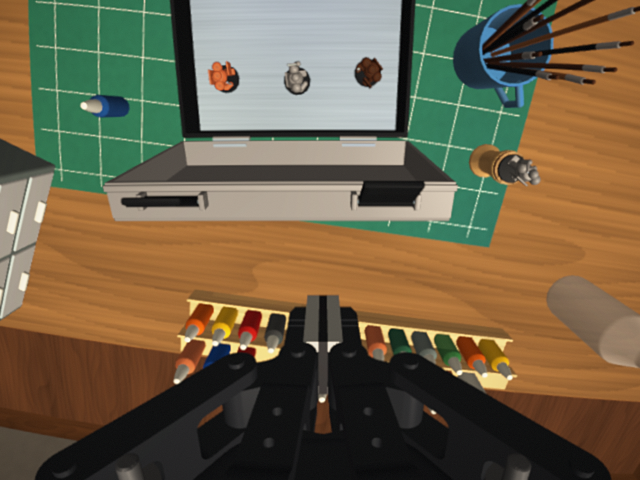

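Call:
move_arm --jaw '[0,0,0,0,0,0,0,0,0,0]' --dp '[[-1.2,-1.6,0],[-1.1,-1.6,0],[0,0,1],[0,0,2.2],[0,0,2.2],[0,0,2.2],[0,0,2.2],[0,0,2.2],[0,0,2.2],[0,0,0]]' --turn '[[0,0,0],[0,0,0],[0,0,0],[0,0,0],[0,0,0],[0,0,0],[0,0,0],[0,0,0],[0,0,0],[0,0,0]]'

```text
time_s: 4.73
position: [0.7148, 0.0413, 0.1851]
tool_rot: [[-0.99, -0.144, -0.008], [-0.144, 0.99, 0.001], [0.007, 0.002, -1.0]]
ft_force: [-0.5, 0.1, -1.6]
grip_width: 0.0001
gripper_force: 0.0
```

Run:
```python
from h import *
print(np.array(cams.calibration("wrist")["tool_from_camera"]).round(3))
p,R=st()
r=.14;w=.011;prev=None
for th in [1.66,1.55,1.4,1.25,1.1,.95,.8,.65,.5,.4,.3,.2,.1,.05,0]:
    x=.084-r*np.cos(th)+.03*np.sin(th)+w; z=.055+r*np.sin(th)+.03*np.cos(th); print(th,round(x*1000,1),round(z*1000,1))
```

```text
[[-0.001  0.947  0.322  0.083]
 [ 1.     0.001  0.001 -0.   ]
 [ 0.     0.322 -0.947 -0.142]
 [ 0.     0.     0.     1.   ]]
t 4.73 case-frame mm (x,y,z) [163.6  -0.3 185.1] F [-0.47  0.07 -1.6 ] q [  -6.1   41.3   46.8   -0.    92.4 -104.4]
1.66 137.4 191.8
1.55 122.1 195.6
1.4 100.8 198.1
1.25 79.3 197.3
1.1 58.2 193.4
0.95 38.0 186.3
0.8 19.0 176.3
0.65 1.7 163.6
0.5 -13.5 148.4
0.4 -22.3 137.2
0.3 -29.9 125.0
0.2 -36.2 112.2
0.1 -41.3 98.8
0.05 -43.3 92.0
0 -45.0 85.0
```

Call:
move_arm --jaw '[0,0,0,0,0,0,0,0,0,0,0,0]' --dp '[[0.8,0,-0.15],[0.8,0,-0.15],[0.6,0,-0.15],[0.5,0,-0.15],[0.5,0,-0.15],[0.5,0,-0.15],[0.6,0,-0.15],[0.6,0,-0.1],[0.6,0,0],[0.6,0,0],[0.6,0,0],[0.6,0,0]]' --turn '[[0,0,0],[0,0,0],[0,0,0],[0,0,0],[0,0,0],[0,0,0],[0,0,0],[0,0,0],[0,0,0],[0,0,0],[0,0,0],[0,0,0]]'

```text
time_s: 5.73
position: [0.6439, 0.0296, 0.201]
tool_rot: [[-0.99, -0.143, 0.0], [-0.143, 0.99, -0.0], [-0.0, -0.0, -1.0]]
ft_force: [2.9, 0.2, 2.7]
grip_width: -0.0001
gripper_force: 1.1
```

```bash
cat > lid.py <<'E'
from h import *
def lid():
    im,d=cams.get_image("scene"); vv,uu=np.mgrid[0:480,0:640]
    p=pts("scene",np.c_[uu.ravel(),vv.ravel()],d); q=np.c_[p@ex-A0-.084,p@ey-L0,p[:,2]-.055]
    m=(d.ravel()>0)&(q[:,1]>-.12)&(q[:,1]<-.085); q=q[m]
    # angle whose outer-face line (n.q=.03) has most support, r in .02..16
    best=max(((lambda s:(s.sum(),t))( (abs(q[:,0]*np.sin(t)+q[:,2]*np.cos(t)-.03)<.0025)&((-q[:,0]*np.cos(t)+q[:,2]*np.sin(t))>.02)&((-q[:,0]*np.cos(t)+q[:,2]*np.sin(t))<.165)) for t in np.arange(0,1.8,.01)))
    print("lid",best); return im
if __name__=="__main__": st(); lid()
E
python3 lid.py
```

```text
t 5.73 case-frame mm (x,y,z) [ 91.8  -1.8 201. ] F [2.92 0.19 2.74] q [  -7.9   32.6   60.8   -0.    86.5 -106.1]
lid (np.int64(1423), np.float64(1.34))
```

Call:
move_arm --jaw '[0,0,0,0,0,0,0,0,0,0,0,0]' --dp '[[0.6,0,0.1],[0.6,0,0.1],[0.6,0,0.15],[0.6,0,0.15],[0.6,0,0.2],[0.6,0,0.2],[0.6,0,0.22],[0.6,0,0.22],[0.6,0,0.25],[0.6,0,0.32],[0.6,0,0.32],[0.6,0,0.32]]' --turn '[[0,0,0],[0,0,0],[0,0,0],[0,0,0],[0,0,0],[0,0,0],[0,0,0],[0,0,0],[0,0,0],[0,0,0],[0,0,0],[0,0,0]]'

```text
time_s: 6.78
position: [0.5725, 0.0196, 0.1748]
tool_rot: [[-0.99, -0.143, -0.0], [-0.143, 0.99, 0.0], [0.0, 0.0, -1.0]]
ft_force: [1.6, -0.6, -0.5]
grip_width: -0.0001
gripper_force: 0.5
```

```bash
python3 lid.py
```

```text
t 6.78 case-frame mm (x,y,z) [ 19.7  -1.5 174.8] F [ 1.56 -0.61 -0.5 ] q [  -9.9   26.7   76.     0.    77.3 -108.1]
lid (np.int64(2051), np.float64(0.81))
```

Call:
move_arm --jaw '[0,0,0,0,0,0,0,0,0,0,0,0]' --dp '[[0.45,0,0.28],[0.45,0,0.28],[0.45,0,0.28],[0.45,0,0.28],[0.38,0,0.38],[0.38,0,0.38],[0.38,0,0.38],[0.38,0,0.38],[0.3,0,0.38],[0.3,0,0.38],[0.28,0,0.38],[0.25,0,0.4]]' --turn '[[0,0,0],[0,0,0],[0,0,0],[0,0,0],[0,0,0],[0,0,0],[0,0,0],[0,0,0],[0,0,0],[0,0,0],[0,0,0],[0,0,0]]'

```text
time_s: 7.83
position: [0.5288, 0.0132, 0.1331]
tool_rot: [[-0.99, -0.143, -0.0], [-0.143, 0.99, -0.0], [0.0, 0.0, -1.0]]
ft_force: [-0.7, 0.9, 1.5]
grip_width: 0.0002
gripper_force: 0.4
```

```bash
python3 lid.py
```

```text
t 7.83 case-frame mm (x,y,z) [-24.4  -1.5 133.1] F [-0.7   0.85  1.55] q [ -11.4   25.1   86.6   -0.    68.3 -109.6]
lid (np.int64(1988), np.float64(0.37))
```

Call:
move_arm --jaw '[0,0,0,0,0,0,0,0,0,0,0,0]' --dp '[[0.2,0,0.35],[0.2,0,0.35],[0.18,0,0.35],[0.16,0,0.35],[0.16,0,0.35],[0.16,0,0.35],[0.14,0,0.32],[0.12,0,0.3],[0.1,0,0.28],[0.1,0,0.25],[0.08,0,0.22],[0.05,0,0.2]]' --turn '[[0,0,0],[0,0,0],[0,0,0],[0,0,0],[0,0,0],[0,0,0],[0,0,0],[0,0,0],[0,0,0],[0,0,0],[0,0,0],[0,0,0]]'

```text
time_s: 8.88
position: [0.5128, 0.0109, 0.0966]
tool_rot: [[-0.99, -0.143, -0.0], [-0.143, 0.99, 0.0], [0.0, 0.0, -1.0]]
ft_force: [-0.3, -0.4, 0.5]
grip_width: -0.0002
gripper_force: 0.3
```

```bash
python3 lid.py
```

```text
t 8.88 case-frame mm (x,y,z) [-40.7  -1.5  96.6] F [-0.27 -0.38  0.53] q [ -12.    26.4   91.8    0.    61.7 -110.2]
lid (np.int64(1739), np.float64(0.09))
```

Call:
move_arm --jaw '[0,0,0,0,0,0,0,0,0,0]' --dp '[[0.03,0,0.15],[0.03,0,0.15],[0.03,0,0.13],[0.03,0,0.12],[0.02,0,0.1],[0,0,0.1],[0,0,0.1],[0,0,0.1],[0,0,0.05],[0,0,0]]' --turn '[[0,0,0],[0,0,0],[0,0,0],[0,0,0],[0,0,0],[0,0,0],[0,0,0],[0,0,0],[0,0,0],[0,0,0]]'

```text
time_s: 9.77
position: [0.5114, 0.0107, 0.0867]
tool_rot: [[-0.99, -0.143, -0.0], [-0.143, 0.99, 0.0], [0.0, 0.0, -1.0]]
ft_force: [0.3, -0.4, -0.2]
grip_width: -0.0002
gripper_force: 0.0
```

```bash
python3 lid.py
```

```text
t 9.77 case-frame mm (x,y,z) [-42.   -1.5  86.7] F [ 0.32 -0.36 -0.19] q [ -12.1   27.1   92.7    0.    60.2 -110.3]
lid (np.int64(1670), np.float64(0.01))
```

Creep down until the force shows the stop.

Call:
move_arm --jaw '[0,0,0,0,0,0]' --dp '[[0,0,0.05],[0,0,0.05],[0,0,0.05],[0,0,0.05],[0,0,0],[0,0,0]]' --turn '[[0,0,0],[0,0,0],[0,0,0],[0,0,0],[0,0,0],[0,0,0]]'

```text
time_s: 10.32
position: [0.5114, 0.0107, 0.085]
tool_rot: [[-0.99, -0.143, 0.0], [-0.143, 0.99, -0.0], [-0.0, -0.0, -1.0]]
ft_force: [-1.2, -1.2, 3.7]
grip_width: 0.0002
gripper_force: 2.0
```

Call:
move_arm --jaw '[0,0,0,0]' --dp '[[0,0,0.05],[0,0,0.05],[0,0,0],[0,0,0]]' --turn '[[0,0,0],[0,0,0],[0,0,0],[0,0,0]]'

```text
time_s: 10.65
position: [0.5115, 0.0107, 0.0849]
tool_rot: [[-0.99, -0.143, 0.001], [-0.143, 0.99, -0.0], [-0.001, -0.0, -1.0]]
ft_force: [-5.2, -0.9, 13.8]
grip_width: -0.0001
gripper_force: 7.0
```

Call:
move_arm --jaw '[0,0,0,0,0,0,0,0,0,0]' --dp '[[0,0,-0.5],[0,0,-1.5],[0,0,-2],[1.5,1.5,0],[1.6,1.5,0],[1.6,1.5,0],[1.6,1.5,0],[1.6,1.6,0],[0,0,0],[0,0,0]]' --turn '[[0,0,0],[0,0,0],[0,0,0],[0,0,0],[0,0,0],[0,0,0],[0,0,0],[0,0,0],[0,0,0],[0,0,0]]'

```text
time_s: 11.48
position: [0.4222, 0.0751, 0.124]
tool_rot: [[-0.99, -0.144, 0.0], [-0.144, 0.99, -0.0], [-0.0, -0.0, -1.0]]
ft_force: [0.6, -0.0, 1.4]
grip_width: -0.0
gripper_force: 0.0
```

Run:
```python
from h import *
to(-.121,.075,.123)
from lid import lid
lid()
im,d=cams.get_image("wrist"); save("w2",im)
T=cam2world("top")
im,d=cams.get_image("top"); save("t2",im[150:350,150:450])
```

```text
t 11.48 case-frame mm (x,y,z) [-121.1   74.9  124. ] F [ 0.59 -0.01  1.36] q [  -5.8   17.   102.4    0.    60.5 -104.1]
dp cm [-0.01  0.01  0.1 ]
lid (np.int64(1664), np.float64(0.0))
```

View pics/w2.png

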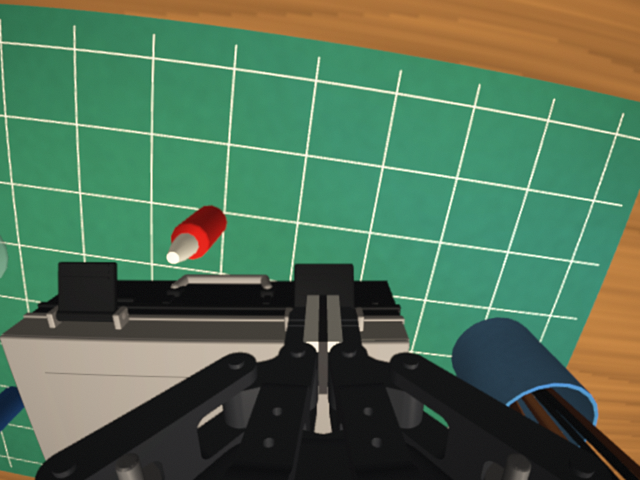

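The lid is shut. The finger is centred over the left flap (columns 295–353), and the right flap is still out at (88,285). Next I push down on the left flap.

Call:
move_arm --jaw '[0,0,0,0,0,0,0,0,0,0,0,0]' --dp '[[0,0,1.5],[0,0,1.5],[0,0,1],[0,0,0.6],[0,0,0.6],[0,0,0.6],[0,0,0.6],[0,0,0.6],[0,0,0.6],[0,0,0.6],[0,0,0.6],[0,0,0]]' --turn '[[0,0,0],[0,0,0],[0,0,0],[0,0,0],[0,0,0],[0,0,0],[0,0,0],[0,0,0],[0,0,0],[0,0,0],[0,0,0],[0,0,0]]'

```text
time_s: 12.63
position: [0.4219, 0.0747, 0.0348]
tool_rot: [[-0.99, -0.143, -0.002], [-0.143, 0.99, 0.0], [0.002, 0.0, -1.0]]
ft_force: [0.1, 1.0, 0.1]
grip_width: 0.0002
gripper_force: 0.0
```

Call:
move_arm --jaw '[0,0,0,0,0,0,0]' --dp '[[0,0,0.2],[-0.3,0,0],[-0.3,0,0],[-0.3,0,0],[-0.3,0,0],[-0.3,0,0],[0,0,0]]' --turn '[[0,0,0],[0,0,0],[0,0,0],[0,0,0],[0,0,0],[0,0,0],[0,0,0]]'

```text
time_s: 13.22
position: [0.4384, 0.0768, 0.0341]
tool_rot: [[-0.99, -0.143, 0.002], [-0.143, 0.99, -0.0], [-0.002, -0.0, -1.0]]
ft_force: [0.1, 0.1, -0.1]
grip_width: 0.0002
gripper_force: 0.0
```

Run:
```python
from h import *
st()
```

```text
t 13.22 case-frame mm (x,y,z) [-104.9   74.4   34.1] F [ 0.07  0.06 -0.09] q [  -5.4   27.2  106.3    0.    46.4 -103.6]
```

Call:
move_arm --jaw '[0,0,0,0,0,0]' --dp '[[-0.1,0,0],[-0.1,0,0],[-0.05,0,0],[-0.05,0,0],[0,0,0],[0,0,0]]' --turn '[[0,0,0],[0,0,0],[0,0,0],[0,0,0],[0,0,0],[0,0,0]]'

```text
time_s: 13.72
position: [0.4402, 0.0773, 0.0338]
tool_rot: [[-0.99, -0.143, 0.0], [-0.143, 0.99, -0.0], [-0.0, -0.0, -1.0]]
ft_force: [-0.8, -0.2, -0.7]
grip_width: 0.0002
gripper_force: 0.3
```

Run:
```python
from h import *
st(); im,d=cams.get_image("wrist"); save("w3",im[200:460,150:500])
```

```text
t 13.72 case-frame mm (x,y,z) [-103.    74.5   33.8] F [-0.79 -0.23 -0.68] q [  -5.3   27.4  106.    -0.    46.6 -103.5]
```

View pics/w3.png

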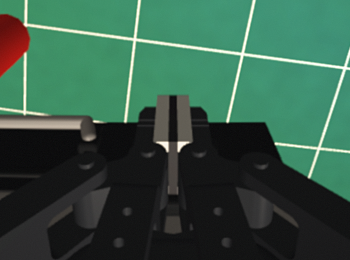

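The left flap is now under the finger. I creep in until it reaches its stop.

Call:
move_arm --jaw '[0,0,0,0,0,0]' --dp '[[-0.05,0,0],[-0.05,0,0],[-0.05,0,0],[-0.05,0,0],[0,0,0],[0,0,0]]' --turn '[[0,0,0],[0,0,0],[0,0,0],[0,0,0],[0,0,0],[0,0,0]]'

```text
time_s: 14.27
position: [0.4423, 0.0776, 0.0338]
tool_rot: [[-0.99, -0.143, 0.0], [-0.143, 0.99, 0.0], [-0.0, -0.0, -1.0]]
ft_force: [-0.3, -0.1, -0.5]
grip_width: 0.0003
gripper_force: 0.3
```

Call:
move_arm --jaw '[0,0,0,0,0,0]' --dp '[[-0.05,0,0],[-0.05,0,0],[-0.05,0,0],[-0.05,0,0],[0,0,0],[0,0,0]]' --turn '[[0,0,0],[0,0,0],[0,0,0],[0,0,0],[0,0,0],[0,0,0]]'

```text
time_s: 14.77
position: [0.4443, 0.0778, 0.0338]
tool_rot: [[-0.99, -0.143, 0.0], [-0.143, 0.99, -0.0], [-0.0, -0.0, -1.0]]
ft_force: [0.1, -1.0, 0.3]
grip_width: -0.0001
gripper_force: 0.3
```

Call:
move_arm --jaw '[0,0,0,0,0,0]' --dp '[[-0.05,0,0],[-0.05,0,0],[-0.05,0,0],[-0.05,0,0],[0,0,0],[0,0,0]]' --turn '[[0,0,0],[0,0,0],[0,0,0],[0,0,0],[0,0,0],[0,0,0]]'

```text
time_s: 15.27
position: [0.4451, 0.078, 0.0335]
tool_rot: [[-0.99, -0.143, -0.003], [-0.143, 0.99, -0.0], [0.003, 0.0, -1.0]]
ft_force: [-3.8, -1.1, -0.3]
grip_width: -0.0001
gripper_force: 2.5
```

Run:
```python
from h import *
st()
# depth view of front: points near left latch from wrist cam
im,d=cams.get_image("wrist"); im2,d2=cams.get_image("top")
vv,uu=np.mgrid[0:480,0:640]; px=np.c_[uu.ravel(),vv.ravel()]
for n,dd in(("wrist",d),("top",d2)):
    p=pts(n,px,dd); q=np.c_[p@ex-A0,p@ey-L0,p[:,2]]*1000
    for sgn in(1,-1):
        m=(dd.ravel()>0)&(abs(q[:,1]-sgn*75)<25)&(q[:,0]<-78)&(q[:,0]>-130)&(q[:,2]<86)&(q[:,2]>15)
        a=q[m]; print(n,sgn,m.sum()); 
        for lo in range(-130,-78,4):
            b=a[(a[:,0]>=lo)&(a[:,0]<lo+4)]
            if len(b)>3: print("  x",lo,len(b),np.percentile(b[:,2],[5,50,95]).round(0),np.percentile(b[:,1],[5,95]).round(0))
```

```text
t 15.27 case-frame mm (x,y,z) [-98.   74.5  33.5] F [-3.83 -1.13 -0.35] q [  -5.1   27.8  105.1   -0.    47.2 -103.3]
wrist 1 8577
  x -114 2234 [64. 81. 86.] [52. 98.]
  x -110 2294 [41. 63. 84.] [62. 87.]
  x -106 1983 [43. 63. 84.] [55. 94.]
  x -102 185 [70. 79. 82.] [72. 77.]
  x -98 238 [70. 80. 83.] [71. 78.]
  x -94 321 [70. 81. 86.] [71. 78.]
  x -90 266 [36. 71. 85.] [56. 93.]
  x -86 60 [70. 71. 72.] [73. 76.]
  x -82 996 [17. 34. 79.] [51. 99.]
wrist -1 3200
  x -90 83 [62. 64. 67.] [-53. -51.]
  x -86 223 [35. 62. 67.] [-76. -51.]
  x -82 2893 [17. 35. 62.] [-86. -51.]
top 1 0
top -1 631
  x -118 50 [57. 60. 63.] [-91. -57.]
  x -114 57 [59. 62. 64.] [-91. -57.]
  x -110 57 [60. 63. 65.] [-91. -57.]
  x -106 60 [62. 65. 67.] [-90. -57.]
  x -102 53 [63. 65. 67.] [-90. -56.]
  x -98 57 [65. 66. 69.] [-90. -57.]
  x -94 57 [66. 68. 70.] [-91. -57.]
  x -90 74 [67. 70. 74.] [-95. -53.]
  x -86 68 [69. 72. 75.] [-95. -52.]
  x -82 98 [61. 71. 85.] [-95. -52.]
```

Call:
move_arm --jaw '[0,0,0,0]' --dp '[[-0.05,0,0],[-0.05,0,0],[0,0,0],[0,0,0]]' --turn '[[0,0,0],[0,0,0],[0,0,0],[0,0,0]]'

```text
time_s: 15.7
position: [0.4452, 0.0781, 0.0333]
tool_rot: [[-0.99, -0.143, -0.005], [-0.143, 0.99, -0.0], [0.005, 0.0, -1.0]]
ft_force: [-7.7, -3.8, 0.2]
grip_width: -0.0001
gripper_force: 4.3
```

Call:
move_arm --jaw '[0,0,0,0,0,0,0,0,0,0,0,0]' --dp '[[0.5,0,0],[1.0,0,0],[1.0,0,0],[0,0,-2],[0,0,-2.5],[0,0,-2.5],[0,0,-2],[0,-3,0],[0,-3,0],[0,-3,0],[0,-3,0],[0,-3,0]]' --turn '[[0,0,0],[0,0,0],[0,0,0],[0,0,0],[0,0,0],[0,0,0],[0,0,0],[0,0,0],[0,0,0],[0,0,0],[0,0,0],[0,0,0]]'

```text
time_s: 16.7
position: [0.4442, -0.0754, 0.1242]
tool_rot: [[-0.99, -0.143, 0.002], [-0.143, 0.99, -0.001], [-0.002, -0.001, -1.0]]
ft_force: [0.8, -0.1, -0.1]
grip_width: -0.0001
gripper_force: 0.0
```

Call:
move_arm --jaw '[0,0,0]' --dp '[[0,0,0],[0,0,0],[0,0,0]]' --turn '[[0,0,0],[0,0,0],[0,0,0]]'

```text
time_s: 16.95
position: [0.4438, -0.0735, 0.1239]
tool_rot: [[-0.99, -0.142, 0.0], [-0.142, 0.99, 0.0], [-0.0, 0.0, -1.0]]
ft_force: [0.1, 0.2, -0.1]
grip_width: 0.0001
gripper_force: 0.0
```

Run:
```python
from h import *
to(-.121,-.075,.124); p,R=st(); print(cv2.Rodrigues(R.T@np.c_[-ex,ey,[0,0,-1]])[0].ravel())
im,d=cams.get_image("wrist"); save("w4",im)
```

```text
t 16.95 case-frame mm (x,y,z) [-121.   -75.2  123.9] F [ 0.11  0.19 -0.11] q [ -24.6   18.9   99.4    0.    61.7 -122.7]
dp cm [-0.    0.02 -0.01]
t 16.95 case-frame mm (x,y,z) [-121.   -75.2  123.9] F [ 0.11  0.19 -0.11] q [ -24.6   18.9   99.4    0.    61.7 -122.7]
[ 7.87554674e-05  4.89581129e-04 -6.60566120e-04]
```

View pics/w4.png

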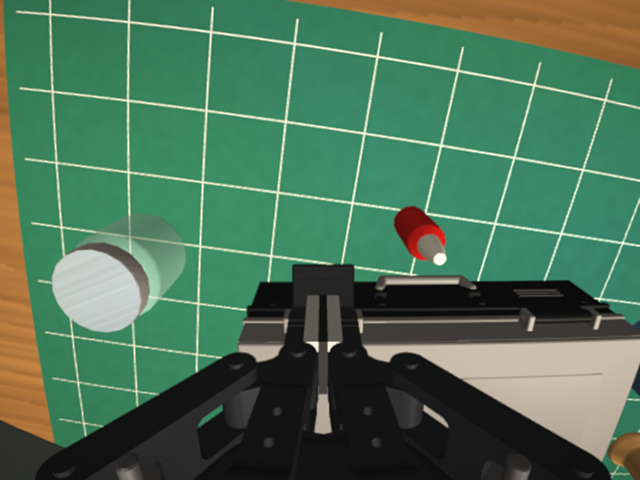

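The left flap is flat: nothing sticks out between its brackets at columns 530–600. The bottle is standing, and the finger is over the right flap (295–353). I repeat the push there.

Call:
move_arm --jaw '[0,0,0,0,0,0,0,0,0,0,0,0]' --dp '[[0,0,1.5],[0,0,1.5],[0,0,1],[0,0,0.6],[0,0,0.6],[0,0,0.6],[0,0,0.6],[0,0,0.6],[0,0,0.6],[0,0,0.6],[0,0,0.8],[0,0,0]]' --turn '[[0,0,0],[0,0,0],[0,0,0],[0,0,0],[0,0,0],[0,0,0],[0,0,0],[0,0,0],[0,0,0],[0,0,0],[0,0,0],[0,0,0]]'

```text
time_s: 18.0
position: [0.4432, -0.0736, 0.0325]
tool_rot: [[-0.99, -0.143, -0.002], [-0.143, 0.99, 0.001], [0.002, 0.001, -1.0]]
ft_force: [-0.7, -0.9, 1.3]
grip_width: -0.0
gripper_force: 0.0
```

Call:
move_arm --jaw '[0,0,0,0,0,0,0,0,0,0,0,0]' --dp '[[-0.3,0,0],[-0.3,0,0],[-0.3,0,0],[-0.3,0,0],[-0.3,0,0],[-0.2,0,0],[-0.2,0,0],[-0.1,0,0],[-0.1,0,0],[-0.1,0,0],[0,0,0],[0,0,0]]' --turn '[[0,0,0],[0,0,0],[0,0,0],[0,0,0],[0,0,0],[0,0,0],[0,0,0],[0,0,0],[0,0,0],[0,0,0],[0,0,0],[0,0,0]]'

```text
time_s: 19.0
position: [0.4658, -0.0707, 0.0339]
tool_rot: [[-0.99, -0.143, 0.001], [-0.143, 0.99, -0.0], [-0.001, -0.0, -1.0]]
ft_force: [0.2, -1.1, -0.3]
grip_width: 0.0002
gripper_force: 0.0
```

```bash
python3 -c "
from h import *
st()"
```

```text
t 19.0 case-frame mm (x,y,z) [-98.8 -75.6  33.9] F [ 0.25 -1.09 -0.32] q [ -23.1   29.   102.3    0.    48.8 -121.3]
```

Call:
move_arm --jaw '[0,0,0,0,0,0]' --dp '[[-0.05,0,0],[-0.05,0,0],[-0.05,0,0],[-0.05,0,0],[0,0,0],[0,0,0]]' --turn '[[0,0,0],[0,0,0],[0,0,0],[0,0,0],[0,0,0],[0,0,0]]'

```text
time_s: 19.5
position: [0.4667, -0.0704, 0.0336]
tool_rot: [[-0.99, -0.143, -0.002], [-0.143, 0.99, 0.0], [0.002, 0.0, -1.0]]
ft_force: [-4.6, -3.3, -0.1]
grip_width: 0.0002
gripper_force: 2.7
```

Call:
move_arm --jaw '[0,0,0,0]' --dp '[[-0.05,0,0],[-0.05,0,0],[0,0,0],[0,0,0]]' --turn '[[0,0,0],[0,0,0],[0,0,0],[0,0,0]]'

```text
time_s: 19.83
position: [0.4667, -0.0704, 0.0333]
tool_rot: [[-0.99, -0.143, -0.005], [-0.143, 0.99, 0.0], [0.004, 0.001, -1.0]]
ft_force: [-9.0, -5.5, 0.2]
grip_width: 0.0001
gripper_force: 4.6
```

Call:
move_arm --jaw '[0,0,0,0,0,0,0,0,0,0]' --dp '[[0.5,0,0],[1.0,0,0],[1.0,0,0],[0,0,-2],[0,0,-3],[0,0,-3],[0,0,-3],[0,0,-3],[0,0,0],[0,0,0]]' --turn '[[0,0,0],[0,0,0],[0,0,0],[0,0,0],[0,0,0],[0,0,0],[0,0,0],[0,0,0],[0,0,0],[0,0,0]]'

```text
time_s: 20.67
position: [0.4445, -0.0739, 0.1751]
tool_rot: [[-0.99, -0.143, 0.004], [-0.143, 0.99, -0.001], [-0.004, -0.002, -1.0]]
ft_force: [0.3, -0.1, 0.0]
grip_width: -0.0
gripper_force: 0.0
```

Run:
```python
from h import *
from lid import lid
st(); im=lid(); save("s5",im)
im,d=cams.get_image("wrist"); save("w5",im)
```

```text
t 20.67 case-frame mm (x,y,z) [-120.4  -75.7  175.1] F [ 0.32 -0.15  0.02] q [ -24.6   15.    94.9    0.    69.8 -122.8]
lid (np.int64(1669), np.float64(0.01))
```

View pics/w5.png

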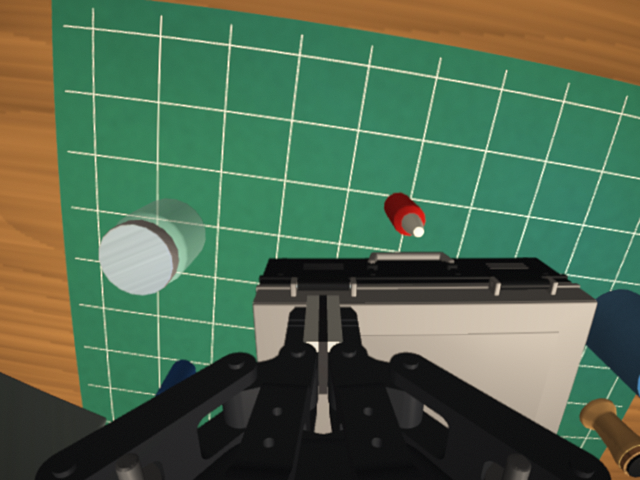

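View pics/s5.png

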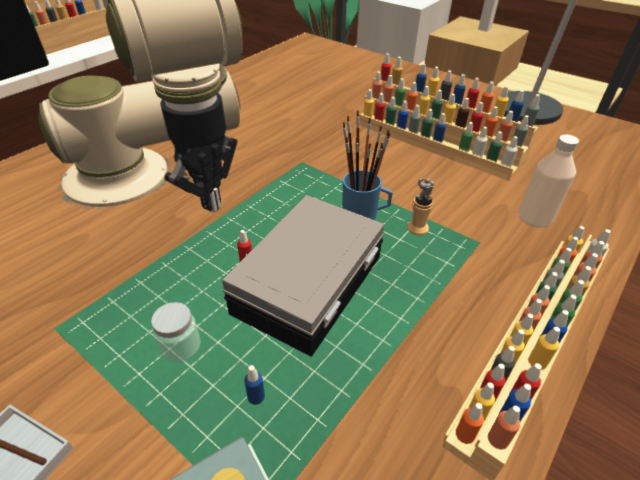

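Both flaps lie flat (cols 270–350 and 495–560), the lid is shut and everything is standing. One finer check of the lid angle comes before handing in.

Run:
```python
from h import *
im,d=cams.get_image("scene"); vv,uu=np.mgrid[0:480,0:640]
p=pts("scene",np.c_[uu.ravel(),vv.ravel()],d); q=np.c_[p@ex-A0,p@ey-L0,p[:,2]]
m=(d.ravel()>0)&(abs(q[:,0])<.07)&(abs(q[:,1])<.115)&(abs(q[:,2]-.085)<.01); q=q[m]
s=np.linalg.lstsq(np.c_[q[:,:2],np.ones(len(q))],q[:,2],rcond=None)[0]; print("slopes,z",s.round(4),len(q))
```

```text
slopes,z [-0.0157  0.0005  0.0863] 8503
```

Run:
```python
from h import *
for n in("scene","top"):
    im,d=cams.get_image(n); vv,uu=np.mgrid[0:480,0:640]
    p=pts(n,np.c_[uu.ravel(),vv.ravel()],d); q=np.c_[p@ex-A0,p@ey-L0,p[:,2]]
    for z,b in((0,.25),(.085,.065)):
        m=(d.ravel()>0)&(abs(q[:,0])<b)&(abs(q[:,1])<(.3 if z==0 else .115))&(abs(q[:,2]-z)<.01); r=q[m]
        s=np.linalg.lstsq(np.c_[r[:,:2],np.ones(len(r))],r[:,2],rcond=None)[0]; print(n,z,"slopes,z",s.round(4),len(r))
to(-.042,0,.175)
```

```text
scene 0 slopes,z [-0.0024  0.0007  0.0007] 60597
scene 0.085 slopes,z [-0.0153  0.0003  0.0863] 7887
top 0 slopes,z [-0.0014  0.0007  0.0009] 52346
top 0.085 slopes,z [-0.0146  0.0001  0.0866] 9298
t 20.92 case-frame mm (x,y,z) [-121.4  -75.3  172.8] F [ 0.15  0.02 -0.09] q [ -24.6   15.2   95.     0.    69.9 -122.8]
dp cm [-7.93  7.53 -0.22]
```

The lid seems about 0.013 rad proud at the front, so I press it home once more.

Call:
move_arm --jaw '[0,0,0,0,0,0,0,0,0,0,0]' --dp '[[-2,2.5,0],[-2,2.5,0],[-2,2.5,0],[0,0,1.5],[0,0,2],[0,0,2],[0,0,1.5],[0,0,0.8],[0,0,0.4],[0,0,0.2],[0,0,0]]' --turn '[[0,0,0],[0,0,0],[0,0,0],[0,0,0],[0,0,0],[0,0,0],[0,0,0],[0,0,0],[0,0,0],[0,0,0],[0,0,0]]'

```text
time_s: 21.83
position: [0.4926, 0.0089, 0.0899]
tool_rot: [[-0.99, -0.143, 0.0], [-0.143, 0.99, -0.0], [-0.0, -0.0, -1.0]]
ft_force: [0.9, 0.0, 0.8]
grip_width: -0.0002
gripper_force: 0.0
```

```bash
cat > slope.py <<'E'
from h import *
st()
for n in("scene",):
    im,d=cams.get_image(n); vv,uu=np.mgrid[0:480,0:640]
    p=pts(n,np.c_[uu.ravel(),vv.ravel()],d); q=np.c_[p@ex-A0,p@ey-L0,p[:,2]]
    m=(d.ravel()>0)&(abs(q[:,0])<.065)&(q[:,1]<-.04)&(q[:,1]>-.115)&(abs(q[:,2]-.085)<.01); r=q[m]
    s=np.linalg.lstsq(np.c_[r[:,:2],np.ones(len(r))],r[:,2],rcond=None)[0]; print(n,"slopes,z",s.round(4),len(r))
E
python3 slope.py
```

```text
t 21.83 case-frame mm (x,y,z) [-60.9  -0.6  89.9] F [0.94 0.03 0.79] q [ -12.8   25.3   95.5    0.    59.2 -111. ]
scene slopes,z [-0.0146  0.006   0.0867] 3111
```

Call:
move_arm --jaw '[0,0,0,0,0,0,0,0]' --dp '[[0,0,0.1],[0,0,0.1],[0,0,0.1],[0,0,0.1],[0,0,0.05],[0,0,0.05],[0,0,0],[0,0,0]]' --turn '[[0,0,0],[0,0,0],[0,0,0],[0,0,0],[0,0,0],[0,0,0],[0,0,0],[0,0,0]]'

```text
time_s: 22.55
position: [0.4925, 0.009, 0.085]
tool_rot: [[-0.99, -0.143, 0.0], [-0.143, 0.99, -0.0], [-0.0, -0.0, -1.0]]
ft_force: [-1.6, 0.7, 4.0]
grip_width: -0.0001
gripper_force: 2.0
```

```bash
python3 slope.py
```

```text
t 22.55 case-frame mm (x,y,z) [-61.   -0.5  85. ] F [-1.56  0.66  3.98] q [ -12.8   25.7   95.8   -0.    58.4 -111. ]
scene slopes,z [-0.0008  0.0052  0.0854] 3081
```

Call:
move_arm --jaw '[0,0,0,0,0,0]' --dp '[[0,0,0.05],[0,0,0.05],[0,0,0],[0,0,-0.3],[0,0,-0.6],[0,0,0]]' --turn '[[0,0,0],[0,0,0],[0,0,0],[0,0,0],[0,0,0],[0,0,0]]'

```text
time_s: 23.1
position: [0.493, 0.0089, 0.0936]
tool_rot: [[-0.99, -0.143, 0.001], [-0.143, 0.99, -0.0], [-0.001, -0.0, -1.0]]
ft_force: [0.5, -0.1, 0.5]
grip_width: -0.0002
gripper_force: 0.0
```

```bash
python3 slope.py
```

```text
t 23.1 case-frame mm (x,y,z) [-60.5  -0.7  93.6] F [ 0.51 -0.08  0.49] q [ -12.8   25.    95.2    0.    59.7 -111. ]
scene slopes,z [-0.0001  0.0061  0.0855] 3075
```

Call:
move_arm --jaw '[0,0,0,0,0,0,0,0,0,0]' --dp '[[0,0,-2],[0,0,-2.5],[0,0,-2.5],[0,0,-2.5],[2.5,0,0],[2.5,0,0],[2.5,0,0],[2.5,0,0],[0,0,0],[0,0,0]]' --turn '[[0,0,0],[0,0,0],[0,0,0],[0,0,0],[0,0,0],[0,0,0],[0,0,0],[0,0,0],[0,0,0],[0,0,0]]'

```text
time_s: 23.98
position: [0.3931, -0.0053, 0.188]
tool_rot: [[-0.99, -0.142, 0.001], [-0.142, 0.99, -0.0], [-0.0, -0.0, -1.0]]
ft_force: [0.5, 0.4, 0.2]
grip_width: 0.0003
gripper_force: 0.0
```

```bash
python3 slope.py
python3 - <<'E'
from h import *
vv,uu=np.mgrid[0:480,0:640]; px=np.c_[uu.ravel(),vv.ravel()]
im,d=cams.get_image("wrist"); save("w6",im[150:400,200:640])
p=pts("wrist",px,d); q=np.c_[p@ex-A0,p@ey-L0,p[:,2]]*1000
for sgn in(1,-1):
    for zl in range(28,76,6):
        m=(d.ravel()>0)&(abs(q[:,1]-sgn*75)<13)&(q[:,0]<-70)&(q[:,0]>-118)&(q[:,2]<zl+6)&(q[:,2]>=zl)
        if m.sum()>3: print(sgn,zl,m.sum(),np.percentile(q[m][:,0],[5,50,95]).round(1))
E
```

```text
t 23.98 case-frame mm (x,y,z) [-161.4   -0.5  188. ] F [0.51 0.42 0.2 ] q [ -18.2    8.5  101.3    0.    70.2 -116.3]
scene slopes,z [0.0003 0.0054 0.0854] 3076
1 34 104 [-88.6 -87.8 -87. ]
1 40 108 [-88.5 -87.6 -86.7]
1 46 109 [-87.7 -87.2 -86.6]
1 52 106 [-87.6 -87.  -86.3]
1 58 108 [-87.6 -87.1 -86.4]
1 64 278 [-88.7 -84.6 -78. ]
1 70 269 [-87.3 -82.1 -77.8]
-1 34 102 [-88.5 -87.9 -87.1]
-1 40 124 [-88.4 -87.6 -86.6]
-1 46 97 [-87.7 -87.2 -86.4]
-1 52 113 [-87.7 -87.  -86.6]
-1 58 97 [-87.6 -87.1 -86.4]
-1 64 282 [-88.7 -85.6 -77.9]
-1 70 278 [-87.  -82.2 -77.8]
```

```bash
python3 -c "
from rig import ticket
print(ticket.close_job())"
```

```text
the job is handed in; nothing more can be done
None
```

The job is handed in at about 24 s: the lid is shut and both latches are flat against the front of the case. The lid had lifted about 0.013 rad while I pushed the latches, so I pressed it shut again afterwards. It stayed down when released, and the objects in view were still standing.

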